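Reset the graver's air regulator to the marker and lock its knob

ROBOT

A 7-joint arm with a two-finger parallel gripper is mounted at the origin on a cart in front of the work surface, level with it; the furniture and walls round the work are solid. World frame = base frame: x ahead of the robot, y to its left, z up, the work surface at z = 0. Lengths are in m, angles in rad, forces in N, time in s.
With the tool pointing down it reaches from about 0.425 to 0.925 m from the base axis. Payload 6.8 kg.
Tool frame: the origin (TCP) lies midway between the tips of the shut fingers; the grasp point (between the pads) lies 19 mm behind it; z points along the fingers, y is the line along which they close (so a half turn about z gives the same grasp; the last joint's range is limited). The gripper opens to 85 mm and grips with 20 to 120 N. Pads are 22 mm wide; open, the fingers measure 114 mm over their backs; the gripper's body (76 mm by 85 mm) begins 54 mm behind the grasp point. The pads swing forward as they close: fully open they stand 13 mm farther back than shut.
Start: joints at [-1.356, 0.477, 0.022, 1.555, -0.011, 1.109, -0.083], TCP at [0.214, 0.64, 0.207] pointing down, gripper open.
Joint ranges: [-2.96, 2.96], [-0.34, 2.1], [-1.41, 1.46], [0.24, 2.44], [-1.37, 4.51], [0.17, 1.92], [-2.96, 2.96]. Speed limits (rad/s): [2.39, 2.39, 3.14, 3.14, 3.14, 3.14, 3.14].

INTERFACE

Orientations are given as a rotation vector (axis times angle).
In Python, from bench import get_obs, grab_frame, camera_params, r gives the robot as it stands.
- The arm moves only by the shell command python3 -m jog 'ROWS' [FORCE]. ROWS is JSON, a list of rows, each an object of numbers: "rx", "ry", "rz": the turn, a rotation vector about the world's x, y, z scaled (see below); "x", "y", "z": the shift along the world's x, y, z scaled (see below); "jaw": the opening, from -1 (shut) to 1 (fully open). In form: [{"rx": .., "ry": .., "rz": .., "x": .., "y": .., "z": .., "jaw": ..}, ...]. A call has 1 to 8 rows; each row shifts and turns the commanded pose from where the row before left it; what a row does not reach is not made up. The controller multiplies each number of a shift by 60 mm and each number of a turn by 10 degrees. A row lasts 1/8 s, in which the tool goes at most 62.5 mm and 10.7 degrees, less where a joint would pass 70% of its speed; a pose out of reach is approached as far as the arm can. A call with a number of a shift or a turn outside -1 to 1 is refused whole. A call with a gripper value outside its range is refused whole. The fingers move at their own pace and stop on an object; FORCE is the grip in N (left out, the last holds). Time passes only in rows, so rows that do not move let the fingers close. It gives the time, the measured TCP pose, the force, the opening and the grip force at its end, in the units of the state.
- get_obs(): the state, without advancing time (a new reading comes with each control period).
- grab_frame(name): name is "side" or "top"; returns the picture (420x560x3 uint8, red, green, blue); there is no depth.
- camera_params(name): a dict with "fx", "fy", "cx", "cy" (pixels), "R" (3x3) and "t" (3): a world point X has camera coordinates R X + t. Camera axes: x right, y down, z forward; pixel columns grow to the right and rows downward; lengths in m; the calibration is good to about 2 mm. A picture is of the moment at which its call begins. camera_params takes no time and is no camera call.
- r.hand_in(): hands the job in; it is judged then, once.
The state is a dict: "clock": time; "joints": joint angles; "qvel": joint speeds; "tau": joint torques, N m; "tcp_pos": TCP position; "orientation": TCP orientation; "contact_force": force on the tool from outside, world axes, zero at the start; "moment": the same for the moment, N m; "grip_width": finger opening in m; "gripper_force": force on a finger pad.
Only numpy, scipy, OpenCV 4.12 (cv2) and the standard library are available. Lean on these libraries where they do the work, as an engineer would, in place of code of your own. Each camera call takes 0.05 s, during which the arm holds its last target. There are 200 camera calls.

TASK

Set the air for the pneumatic graver: pull the regulator's knob up to free it from its locking teeth, turn it clockwise until the gauge needle stands at the marker hand, then ease the knob back down until it locks fully home, and let go. Do not force the knob: never turn it while its teeth are engaged, and if the teeth meet tip to tip on the way down, press only lightly and ease the knob round until they drop in. Leave the other things on the bench where they are.

Things in the scene. Friction and masses are not known exactly. Their poses are not given: they have to be found in the camera images.
- regulator: air regulator screwed down by its 112 x 124 mm base plate: aluminium body, ports at the sides up to 60 mm from the axis, 63 mm gauge tilted back 45 degrees in front, black bonnet and the knob (top 135 mm high) on its vertical axis. Origin: on that axis at bench height; z up, the gauge towards -x (its rim up to 92 mm out and 78 mm high). Fixed; place and yaw vary.
- knob_grip (a point): fixed point on the knob's axis, 120.5 mm above the bench: the height to grip the knob while it is home. The knob, a ribbed rubber grip of 50 mm diameter, then reaches 14.5 mm above and 18 mm below this point (its hard skirt to 22 mm below). The bonnet under the knob is 51 mm wide, 56 mm from 45 mm below the point down.
- knob_lift (a joint): how far the knob is pulled up, m: 0 fully home and locked, 0.009 at the upper stop. Below 0.0055 its teeth are engaged and it must not be turned; where tooth tips meet it stops at 0.0055. It slides stiffly (about 3 N) and stays where it is left, also in turn. The rubber grip winds up several degrees before the knob follows, so the hand's angle does not tell how the teeth stand.
- lock_ring: fixed ring of fine upright teeth on top of the bonnet, close to twenty of them (very roughly 18 degrees apart), each 6 mm high and 3.3 mm wide, at 20 to 25 mm radius, 91.5 to 97.5 mm above the bench. Three like teeth under the knob drop between them with a degree or two of play, so the knob locks only at every tooth. More than 25 N on the ring spoils the teeth. Origin: centre of its underside.
- needle (a joint): angle of the long thin gauge needle, rad: 0 where it stands at the start (1.5 bar), growing clockwise as one reads the dial (45 degrees a bar, a line each 0.2 bar). It turns about a third as far as the knob (not exactly), rising as the knob turns clockwise seen from above. The knob is stiff (0.3 to 0.4 N m).
- marker (a joint): angle of the marker hand, the short dark wedge that points inward from the rim of the dial, rad, same zero and direction as the needle; set between 0.38 and 0.80, it stays there.
- needle_tip (a point): tip of the needle, 21 mm from the dial's centre
- marker_tip (a point): tip of the marker hand, 21 mm from the dial's centre; the needle stands at the marker when both tips coincide
- mug: stoneware mug, 96 mm tall, bystander; origin in its underside
- flux_tin: round tin, 57 mm wide, 30 mm tall, bystander; origin: centre of its underside
- ring_clamp: wooden ring clamp, 118 x 75 x 28 mm, bystander; origin: centre of its underside
- steel_dish: round steel dish, 135 mm wide, 26 mm tall, bystander; origin: centre of its underside

How it is judged:
By the outcome, as a careful person would: the job done as asked, in the order asked, and still so for the second after the job is handed in, with the robot touching nothing.
It also fails if it takes over 58 s, if anything falls off the work surface, if the arm or the gripper's body presses on something with over 40 N, if the wrist force passes 120 N, or if a joint passes its speed limit or range.

## Working session

There is one attempt and no reset: what is moved stays moved. The work goes in short steps, Python scripts to look and compute and a shell command to move; the robot and the scene stay as the last step left them, time stands still between calls to the robot, and variables do not carry over. Pictures are saved under pics/ and viewed, at most 10 in all, crops included, and the job is handed in when it is done.

```bash
ls; mkdir -p pics; python3 - <<'E'
from bench import *
import cv2,numpy as np
o=get_obs();print({k:np.round(v,3).tolist() for k,v in o.items()})
for n in("top","side"):
    f=grab_frame(n);np.save(f'pics/{n}0.npy',f)
    cv2.imwrite(f'pics/{n}0.png',f[:,:,::-1])
    p=camera_params(n);print(n,{k:np.round(v,3).tolist() for k,v in p.items()})
a=np.hstack([np.load('pics/top0.npy'),np.load('pics/side0.npy')])
E
```

```text
pics
{'clock': 0.0, 'joints': [-1.356, 0.478, 0.022, 1.556, -0.011, 1.109, -0.083], 'qvel': [0.0, -0.001, -0.0, -0.001, 0.001, 0.001, 0.0], 'tau': [-0.001, -59.646, 1.607, -28.119, 0.012, 0.009, -0.0], 'tcp_pos': [0.214, 0.64, 0.206], 'orientation': [-0.505, -3.101, 0.003], 'contact_force': [0.513, 0.099, 0.444], 'moment': [0.046, -0.017, 0.074], 'gripper_force': 0.0, 'grip_width': 0.085}
top {'fx': 382.824, 'fy': 382.824, 'cx': 281.874, 'cy': 214.179, 'R': [[-0.025, -1.0, -0.015], [-0.996, 0.027, -0.082], [0.082, 0.013, -0.997]], 't': [-0.25, 0.464, 0.907]}
side {'fx': 429.283, 'fy': 429.283, 'cx': 277.619, 'cy': 203.481, 'R': [[-0.01, -1.0, -0.013], [-0.716, 0.016, -0.698], [0.698, 0.002, -0.716]], 't': [-0.268, 0.393, 0.609]}
```

View pics/top0.png

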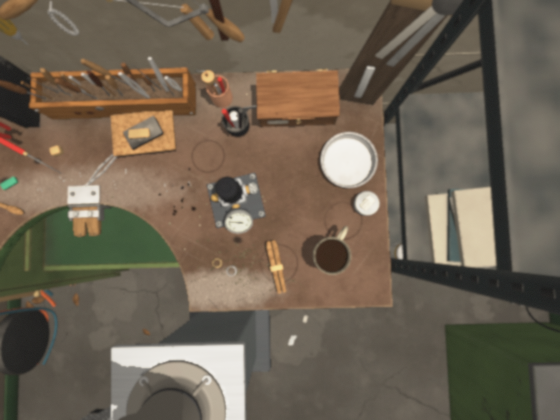

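View pics/side0.png

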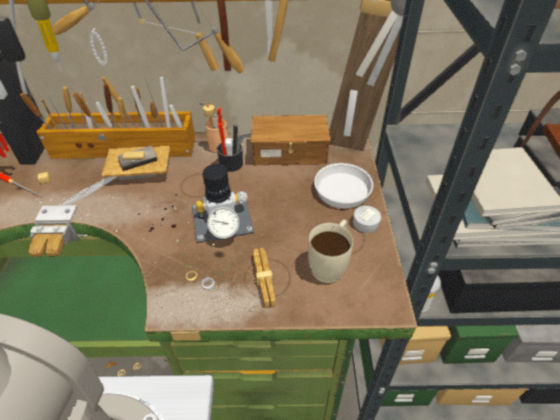

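The regulator's knob is at about (228,189) in the top view and (215,178) in the side view. The gauge is at about (238,222) in top and (223,222) in side. Next I'll enlarge both.

```bash
python3 - <<'E'
import cv2,numpy as np
a=np.load('pics/top0.npy')[165:240,195:275];b=np.load('pics/side0.npy')[155:250,180:260]
a=cv2.resize(a,(400,375),interpolation=2);b=cv2.resize(b,(400,475),interpolation=2)
c=np.zeros((475,800,3),np.uint8);c[:375,:400]=a;c[:,400:]=b
cv2.imwrite('pics/c0.png',c[:,:,::-1])
E
```

```text
(no output)
```

View pics/c0.png

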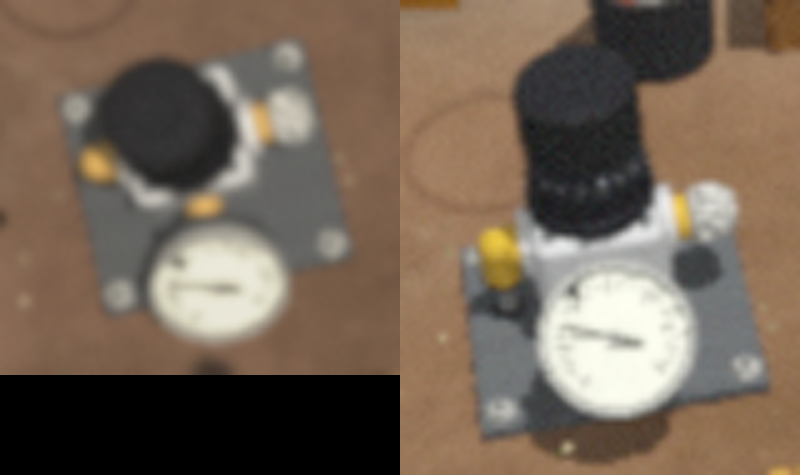

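```bash
cat > h.py <<'E'
from bench import *
import numpy as np,cv2
from scipy.spatial.transform import Rotation as Ro
def ray(n,u,v,z):
    p=camera_params(n);R=np.array(p['R']);t=np.array(p['t'])
    d=R.T@np.array([(u-p['cx'])/p['fx'],(v-p['cy'])/p['fy'],1]);c=-R.T@t
    return c+d*(z-c[2])/d[2]
def proj(n,X):
    p=camera_params(n);c=np.array(p['R'])@X+np.array(p['t']);return np.array([p['fx']*c[0]/c[2]+p['cx'],p['fy']*c[1]/c[2]+p['cy']])
E
python3 - <<'E'
from h import *
print('knob',ray('top',228,188,.135),ray('side',215.4,172.6,.135))
S=[ray('top',195+a/5,165+b/5,.008) for a,b in[(76,108),(288,56),(333,243),(119,295)]]
print('screws',np.round(S,4),np.mean(S,0))
print('dial',ray('top',195+217/5,165+285/5,.056),ray('side',223.6,223,.056))
for n in('top','side'):
    p=camera_params(n);print(n,-np.array(p['R']).T@p['t'])
o=get_obs();print(Ro.from_rotvec(o['orientation']).as_matrix().round(3))
E
```

```text
knob [ 0.50594179 -0.15073283  0.135     ] [ 0.49985918 -0.14964697  0.135     ]
screws [[ 0.5304 -0.0875  0.008 ]
 [ 0.5533 -0.1923  0.008 ]
 [ 0.4604 -0.2125  0.008 ]
 [ 0.4378 -0.1076  0.008 ]] [ 0.49547602 -0.14996711  0.008     ]
dial [ 0.43828246 -0.16160909  0.056     ] [ 0.43470897 -0.16307059  0.056     ]
top [ 0.38104695 -0.27371722  0.93766921]
side [-0.14629468 -0.27542006  0.70688527]
[[-0.948  0.317 -0.   ]
 [ 0.317  0.948 -0.002]
 [-0.    -0.002 -1.   ]]
```

```bash
python3 -m jog '[{"x":0.3,"y":-0.4},{"x":0.5,"y":-0.8},{"x":0.5,"y":-0.8},{"x":0.5,"y":-0.8},{"x":0.5,"y":-0.8},{"x":0.5,"y":-0.8},{"x":0.5,"y":-0.8},{"x":0.5,"y":-0.8}]'; python3 -m jog '[{"x":0.5,"y":-0.8},{"x":0.2,"y":-0.9},{"x":0.2,"y":-0.9},{"x":0.1,"y":-0.9},{"x":0.1,"y":-0.9},{"y":-0.9},{"y":-0.9},{}]'
```

```text
validation failed for argument at $[0]...
validation failed for argument at $[0]...
```

```bash
python3 -m jog '[{"rx":0,"ry":0,"rz":0,"x":0.3,"y":-0.4,"z":0,"jaw":1},{"rx":0,"ry":0,"rz":0,"x":0.5,"y":-0.8,"z":0,"jaw":1},{"rx":0,"ry":0,"rz":0,"x":0.5,"y":-0.8,"z":0,"jaw":1},{"rx":0,"ry":0,"rz":0,"x":0.5,"y":-0.8,"z":0,"jaw":1},{"rx":0,"ry":0,"rz":0,"x":0.5,"y":-0.8,"z":0,"jaw":1},{"rx":0,"ry":0,"rz":0,"x":0.5,"y":-0.8,"z":0,"jaw":1},{"rx":0,"ry":0,"rz":0,"x":0.5,"y":-0.8,"z":0,"jaw":1},{"rx":0,"ry":0,"rz":0,"x":0.5,"y":-0.8,"z":0,"jaw":1}]'; python3 -c "
from bench import *;o=get_obs();print(o['joints'],o['tcp_pos'],o['contact_force'])"
```

```text
clock: 1.1
tcp_pos: [0.4427, 0.2783, 0.2066]
orientation: [-0.505, -3.101, 0.0]
contact_force: [0.6, 1.5, -0.3]
grip_width: 0.0853
gripper_force: 0.0
[-0.82889817  0.22600794  0.17365504  1.92645877 -0.04629368  0.99307044
  0.61379521] [0.44270555 0.27834624 0.20657365] [ 0.62033802  1.50169374 -0.27521376]
```

```bash
python3 -m jog '[{"rx":0,"ry":0,"rz":0,"x":0.1,"y":-0.9,"z":0,"jaw":1},{"rx":0,"ry":0,"rz":0,"x":0.2,"y":-0.9,"z":0,"jaw":1},{"rx":0,"ry":0,"rz":0,"x":0.2,"y":-0.9,"z":0,"jaw":1},{"rx":0,"ry":0,"rz":0,"x":0.2,"y":-0.95,"z":0,"jaw":1},{"rx":0,"ry":0,"rz":0,"x":0.1,"y":-0.95,"z":0,"jaw":1},{"rx":0,"ry":0,"rz":0,"x":0.1,"y":-0.95,"z":0,"jaw":1},{"rx":0,"ry":0,"rz":0,"x":0.1,"y":-0.95,"z":0,"jaw":1},{"rx":0,"ry":0,"rz":0,"x":0,"y":-0.65,"z":0,"jaw":1}]' 20; python3 - <<'E'
from h import *
a=grab_frame('top');b=grab_frame('side');o=get_obs();print(o['joints'],o['tcp_pos'],o['contact_force'])
np.save('pics/s1.npy',b)
a=cv2.resize(a[150:240,190:290],(400,360),interpolation=2);b=cv2.resize(b[110:260,170:270],(400,600),interpolation=2)
c=np.zeros((600,800,3),np.uint8);c[:360,:400]=a;c[:,400:]=b
cv2.imwrite('pics/c1.png',c[:,:,::-1])
E
```

```text
clock: 2.1
tcp_pos: [0.5017, -0.1517, 0.2066]
orientation: [-0.509, -3.1, 0.001]
contact_force: [-0.4, 0.7, 0.6]
grip_width: 0.0857
gripper_force: 0.0
[-0.21409137  0.23888275  0.46453964  1.93895961 -0.12436019  0.99159848
  1.54751327] [ 0.50099036 -0.15420306  0.20670896] [0.0642666  0.00499733 1.31695923]
```

View pics/c1.png

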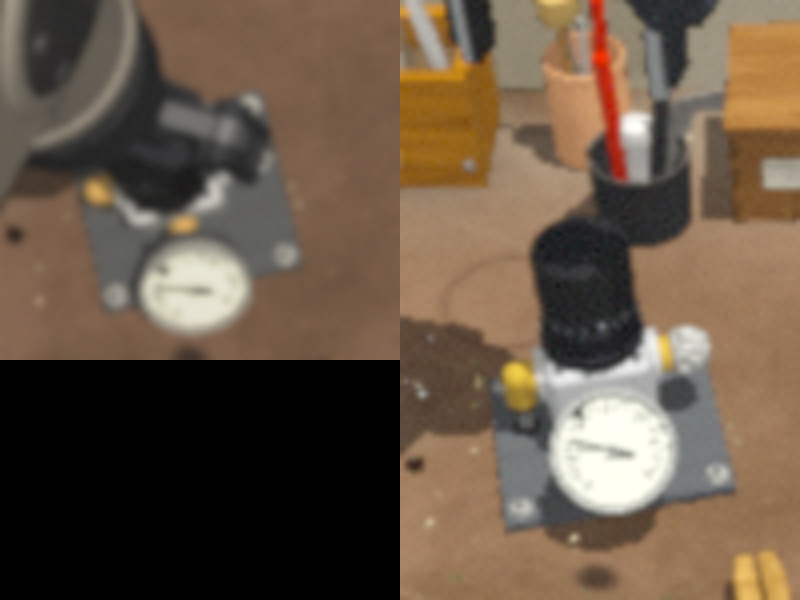

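```bash
python3 - <<'E'
from h import *
o=get_obs();T=o['tcp_pos'];M=Ro.from_rotvec(o['orientation']).as_matrix()
for s in(-1,0,1):
  for back in (.0,.03):
    X=T+s*.05*M[:,1]-back*M[:,2];print(s,back,X.round(3),proj('top',X).round(1),proj('side',X).round(1))
for x in([.503,-.15,.135],[.503,-.15,.0985]): print(proj('top',np.array(x)),proj('side',np.array(x)))
E
```

```text
-1 0.0 [ 0.485 -0.201  0.207] [248.7 192.6] [238.  148.6]
-1 0.03 [ 0.485 -0.201  0.237] [247.  190.3] [236.7 135.6]
0 0.0 [ 0.501 -0.154  0.207] [224.1 184.9] [213.4 143.7]
0 0.03 [ 0.501 -0.154  0.237] [221.4 182.4] [211.5 130.7]
1 0.0 [ 0.517 -0.107  0.207] [199.6 177.3] [189.6 138.9]
1 0.03 [ 0.517 -0.107  0.237] [195.9 174.4] [187.  125.9]
[227.67423669 189.38435024] [215.7184828  171.55650366]
[230.24322569 191.79627125] [217.76108658 184.78878573]
```

```bash
python3 -m jog '[{"rx":0,"ry":0,"rz":0,"x":0,"y":0,"z":-0.4,"jaw":1},{"rx":0,"ry":0,"rz":0,"x":0,"y":0,"z":-0.3,"jaw":1},{"rx":0,"ry":0,"rz":0,"x":0,"y":0,"z":0,"jaw":1}]' 20; python3 - <<'E'
from h import *
b=grab_frame('side');o=get_obs();T=o['tcp_pos'];M=Ro.from_rotvec(o['orientation']).as_matrix();print(T)
for s in(-1,0,1):print(proj('side',T+s*.0425*M[:,1]-.013*M[:,2]))
b=cv2.resize(b[80:260,140:300],(800,900),interpolation=2)[:600]
cv2.imwrite('pics/c2.png',b[:,:,::-1])
E
```

```text
clock: 2.58
tcp_pos: [0.5009, -0.1478, 0.1634]
orientation: [-0.503, -3.098, -0.0]
contact_force: [-0.3, -0.7, 0.7]
grip_width: 0.0854
gripper_force: 0.0
[ 0.50167558 -0.14817853  0.16436199]
[232.54194728 159.74736614]
[212.18535279 155.60121656]
[192.28800381 151.54860427]
```

View pics/c2.png

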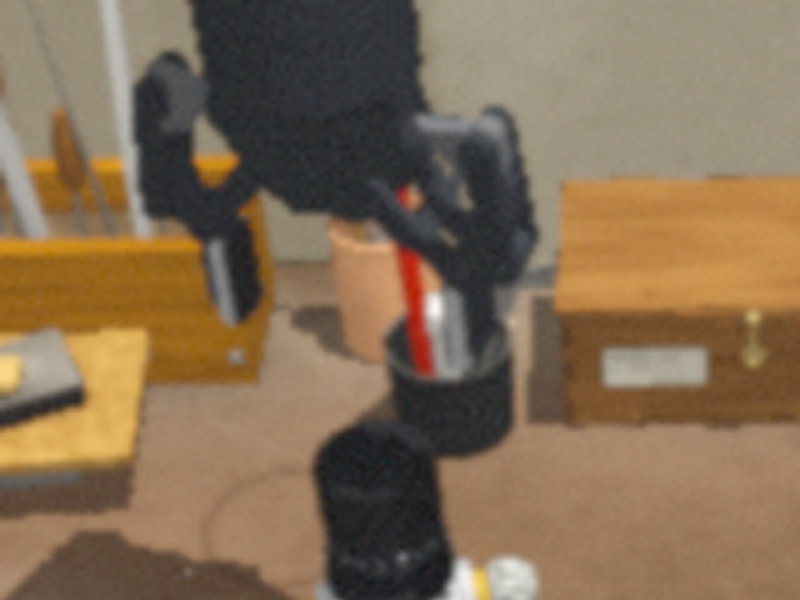

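```bash
python3 -m jog '[{"rx":0,"ry":0,"rz":0,"x":0.03,"y":-0.03,"z":-0.2,"jaw":1},{"rx":0,"ry":0,"rz":0,"x":0,"y":0,"z":-0.2,"jaw":1},{"rx":0,"ry":0,"rz":0,"x":0,"y":0,"z":-0.2,"jaw":1},{"rx":0,"ry":0,"rz":0,"x":0,"y":0,"z":-0.2,"jaw":1},{"rx":0,"ry":0,"rz":0,"x":0,"y":0,"z":-0.15,"jaw":1},{"rx":0,"ry":0,"rz":0,"x":0,"y":0,"z":-0.1,"jaw":1},{"rx":0,"ry":0,"rz":0,"x":0,"y":0,"z":0,"jaw":1}]' 20; python3 - <<'E'
from h import *
a=grab_frame('top');b=grab_frame('side');o=get_obs();print(o['tcp_pos'])
a=cv2.resize(a[150:240,190:290],(400,360),interpolation=2);b=cv2.resize(b[120:240,165:265],(480,576),interpolation=2)
c=np.zeros((576,800,3),np.uint8);c[:360,:400]=a;c[:,320:]=b;c[:360,:320]=a[:,:320]
cv2.imwrite('pics/c3.png',c[:,:,::-1])
E
```

```text
clock: 3.5
tcp_pos: [0.5037, -0.1506, 0.1013]
orientation: [-0.505, -3.1, 0.0]
contact_force: [0.2, 0.1, -0.0]
grip_width: 0.0852
gripper_force: 0.0
[ 0.50413107 -0.15074933  0.10192364]
```

View pics/c3.png

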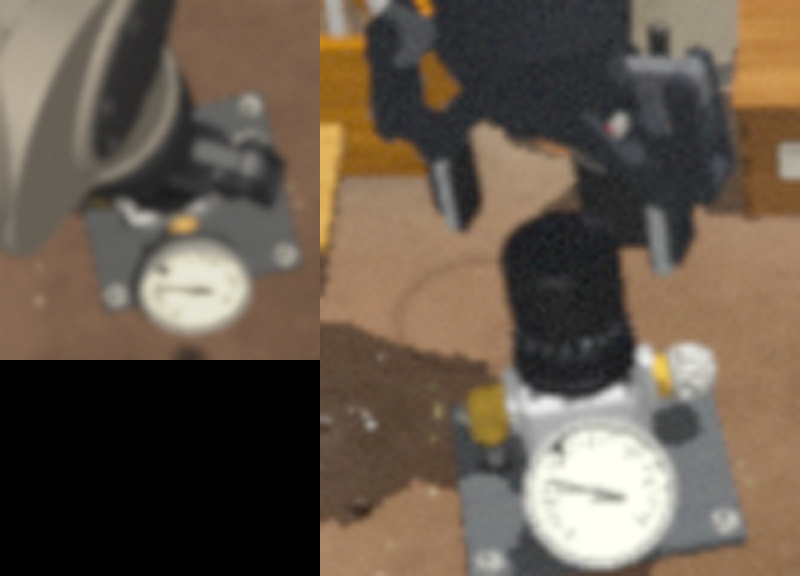

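```bash
python3 -m jog '[{"rx":0,"ry":0,"rz":0,"x":0,"y":0,"z":0,"jaw":-0.1},{"rx":0,"ry":0,"rz":0,"x":0,"y":0,"z":0,"jaw":-0.1},{"rx":0,"ry":0,"rz":0,"x":0,"y":0,"z":0,"jaw":-0.3},{"rx":0,"ry":0,"rz":0,"x":0,"y":0,"z":0,"jaw":-0.3}]' 20; python3 - <<'E'
from h import *
b=grab_frame('side');np.save('pics/s4.npy',b);o=get_obs();print(o['tcp_pos'],o['contact_force'],o['moment'],o['gripper_force'],o['grip_width'])
b=cv2.resize(b[120:245,170:270],(480,600),interpolation=2)
cv2.imwrite('pics/c4.png',b[:,:,::-1])
E
```

```text
clock: 4.1
tcp_pos: [0.5067, -0.1464, 0.1033]
orientation: [0.499, 3.099, 0.008]
contact_force: [0.5, 11.3, 11.2]
grip_width: 0.048
gripper_force: 18.8
[ 0.50670662 -0.14643453  0.10333943] [ 1.34417034 12.14572731 10.79639037] [ 2.59365505 -0.27122016  0.09896975] 18.788056075572968 0.04827587669765916
```

View pics/c4.png

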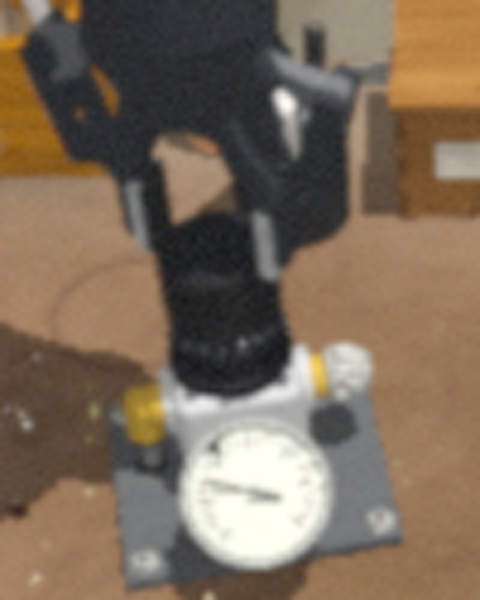

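```bash
python3 - <<'E'
from h import *
o=get_obs();T=o['tcp_pos'];M=Ro.from_rotvec(o['orientation']).as_matrix()
print(M.round(3))
for s in(-1,1):
  for h in(.024,.034):
   for z in(.103,.115,.125,.135):
    X=T+s*h*M[:,1];X[2]=z;p=proj('side',X);print(s,h,z,(p-[170,120])*4.8)
X=T.copy()
for z in (.098,.117,.135):
  for d in(-.025,.025):
    X=np.array([.503,-.149+d,z]);print('knob',z,d,(proj('side',X)-[170,120])*4.8)
E
```

```text
[[-0.949  0.314  0.004]
 [ 0.314  0.949  0.005]
 [-0.002  0.006 -1.   ]]
-1 0.024 0.103 [272.11333927 308.74995276]
-1 0.024 0.115 [269.3540115  288.12361048]
-1 0.024 0.125 [267.01279433 270.62270054]
-1 0.024 0.135 [264.6325857  252.83032426]
-1 0.034 0.103 [293.77402333 313.42922044]
-1 0.034 0.115 [291.22114004 292.79668768]
-1 0.034 0.125 [289.05498678 275.28972665]
-1 0.034 0.135 [286.85266463 257.49044687]
1 0.024 0.103 [169.63442792 286.61185884]
1 0.024 0.115 [165.91302078 266.01793098]
1 0.024 0.125 [162.75618583 248.54829416]
1 0.024 0.135 [159.5474168  230.79125892]
1 0.034 0.103 [148.59034634 282.06579323]
1 0.034 0.115 [144.67436483 261.47916044]
1 0.034 0.125 [141.35262144 244.01648572]
1 0.034 0.135 [137.97636947 226.26725495]
knob 0.098 -0.025 [284.95875443 310.95217624]
knob 0.098 0.025 [169.18487271 312.7815031 ]
knob 0.117 -0.025 [280.79556055 278.37373839]
knob 0.117 0.025 [163.22326493 280.23580604]
knob 0.135 -0.025 [276.73033729 246.56195465]
knob 0.135 0.025 [157.40197239 248.45611994]
```

The pads are on the knob, but only its upper part, and the knob's centre is about 5 mm further along +y. I'll open, recentre, go 8 mm lower and grip again.

```bash
python3 -m jog '[{"rx":0,"ry":0,"rz":0,"x":0,"y":0,"z":0,"jaw":0.8},{"rx":0,"ry":0,"rz":0,"x":0.03,"y":0.075,"z":0,"jaw":0.8},{"rx":0,"ry":0,"rz":0,"x":0,"y":0,"z":-0.07,"jaw":0.8},{"rx":0,"ry":0,"rz":0,"x":0,"y":0,"z":-0.07,"jaw":0.8},{"rx":0,"ry":0,"rz":0,"x":0,"y":0,"z":0,"jaw":0.3},{"rx":0,"ry":0,"rz":0,"x":0,"y":0,"z":0,"jaw":-0.3},{"rx":0,"ry":0,"rz":0,"x":0,"y":0,"z":0,"jaw":-0.3},{"rx":0,"ry":0,"rz":0,"x":0,"y":0,"z":0,"jaw":-0.3}]' 40; python3 - <<'E'
from h import *
o=get_obs();print(o['tcp_pos'],o['contact_force'],o['moment'],o['gripper_force'],o['grip_width'])
E
```

```text
clock: 5.15
tcp_pos: [0.5059, -0.1456, 0.0936]
orientation: [0.504, 3.101, 0.001]
contact_force: [-0.6, 3.1, 5.3]
grip_width: 0.0483
gripper_force: 40.7
[ 0.50594098 -0.145628    0.09359291] [-0.61165023  3.11309156  5.26571607] [0.6666492  0.2705157  0.05284799] 40.654470920562744 0.048295057601216496
```

```bash
python3 -m jog '[{"rx":0,"ry":0,"rz":0,"x":0,"y":0,"z":0,"jaw":-0.3},{"rx":0,"ry":0,"rz":0,"x":0,"y":0,"z":0.05,"jaw":-0.3},{"rx":0,"ry":0,"rz":0,"x":0,"y":0,"z":0.05,"jaw":-0.3},{"rx":0,"ry":0,"rz":0,"x":0,"y":0,"z":0.05,"jaw":-0.3},{"rx":0,"ry":0,"rz":0,"x":0,"y":0,"z":0,"jaw":-0.3}]' 60; python3 - <<'E'
from h import *
o=get_obs();print(o['tcp_pos'],o['contact_force'],o['moment'])
b=grab_frame('side');np.save('pics/s5.npy',b)
a=np.load('pics/s0.npy') if 0 else np.load('pics/side0.npy')
# vertical shift of knob patch vs. before
E
```

```text
clock: 5.78
tcp_pos: [0.5058, -0.1457, 0.1025]
orientation: [-0.504, -3.101, -0.001]
contact_force: [1.2, 5.5, 0.0]
grip_width: 0.0479
gripper_force: 62.4
[ 0.50580934 -0.14567831  0.1025089 ] [1.20048991 5.53734671 0.02020561] [ 1.0813743  -0.14679156 -0.03602042]
```

```bash
python3 - <<'E'
from h import *
c=[cv2.resize(np.load(f'pics/{n}.npy')[150:240,185:251],(396,540),interpolation=2) for n in('side0','s5')]
cv2.imwrite('pics/c5.png',np.hstack(c)[:,:,::-1])
E
```

```text
(no output)
```

View pics/c5.png

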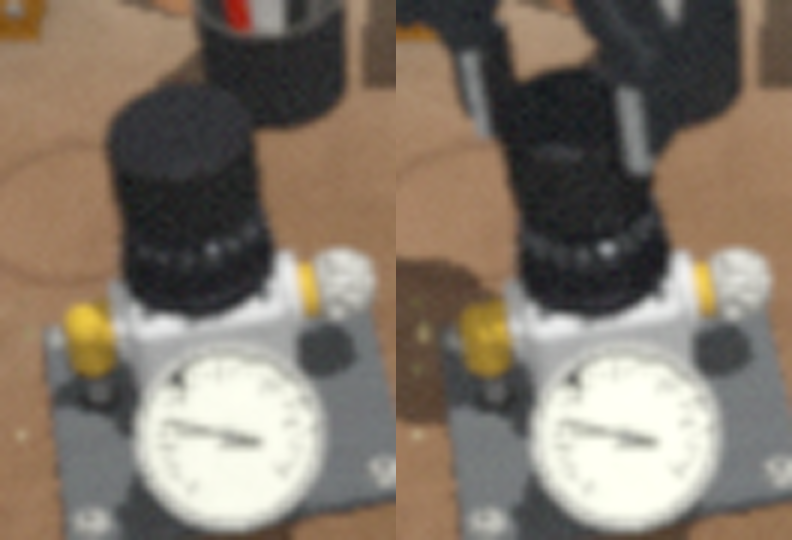

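```bash
python3 -m jog '[{"rx":0,"ry":0,"rz":0,"x":0,"y":0,"z":0.025,"jaw":-0.3},{"rx":0,"ry":0,"rz":0,"x":0,"y":0,"z":0,"jaw":-0.3}]' 60; python3 -m jog '[{"rx":0,"ry":0,"rz":0,"x":0,"y":0,"z":0.025,"jaw":-0.3},{"rx":0,"ry":0,"rz":0,"x":0,"y":0,"z":0,"jaw":-0.3}]' 60
```

```text
clock: 6.08
tcp_pos: [0.5055, -0.1456, 0.1031]
orientation: [-0.504, -3.1, -0.0]
contact_force: [3.3, 4.0, -9.1]
grip_width: 0.0469
gripper_force: 64.5
clock: 6.32
tcp_pos: [0.5052, -0.1455, 0.1034]
orientation: [-0.504, -3.1, 0.001]
contact_force: [6.7, 2.7, -21.0]
grip_width: 0.0478
gripper_force: 66.4
```

```bash
cat >> h.py <<'E'
def dial(b,out=None,cen=(223.6,223.0),yaw=np.radians(12)):
    s=.5**.5;Rz=Ro.from_euler('z',yaw).as_matrix()
    ex=Rz@[0,-1,0];ey=Rz@[s,0,s]   # dial right / up as read
    C=ray('side',*cen,.056)
    g=np.linspace(-.035,.035,561);X,Y=np.meshgrid(g,g)  # Y up
    P=C+X[...,None]*ex+Y[...,None]*ey
    p=camera_params('side');c=P@np.array(p['R']).T+np.array(p['t'])
    u=(p['fx']*c[...,0]/c[...,2]+p['cx']).astype('f4');v=(p['fy']*c[...,1]/c[...,2]+p['cy']).astype('f4')
    return cv2.remap(np.ascontiguousarray(b),u,v,cv2.INTER_CUBIC)[::-1]
def needle(img,c=(280,280),r=(80,165),lo=-20,hi=75):
    """darkest direction, clockwise from 9 o'clock, deg"""
    a=np.radians(np.arange(lo,hi,.25));rr=np.arange(*r,2)
    G=img.astype('f4').mean(2) if img.ndim==3 else img
    mx=(c[0]-np.cos(a)[:,None]*rr).astype('f4');my=(c[1]-np.sin(a)[:,None]*rr).astype('f4')
    q=255-cv2.remap(G,mx,my,1).mean(1);q=cv2.GaussianBlur(q.reshape(-1,1),(1,9),1.5).ravel()
    k=q.argmax();m=slice(max(k-12,0),k+13);w=np.clip(q[m]-q[m].min(),0,None)
    return np.degrees((a[m]*w).sum()/w.sum()),q[k]-np.median(q)
E
python3 - <<'E'
from h import *
D=[dial(np.load(f'pics/{n}.npy')) for n in('side0','s1','s4','s5')]
m=np.mean(D,0)
G=m.mean(2)
# face circle by bright threshold
B=(G>150).astype('u1');cs,_=cv2.findContours(B,0,1);c=max(cs,key=cv2.contourArea);print(cv2.fitEllipse(c))
cv2.imwrite('pics/c6.png',m[:,:,::-1].clip(0,255))
E
```

```text
((275.6507873535156, 241.03216552734375), (528.342529296875, 558.3642578125), 11.116324424743652)[ WARN:0@0.242] global loadsave.cpp:1063 imwrite_ Unsupported depth image for selected encoder is fallbacked to CV_8U.
```

View pics/c6.png

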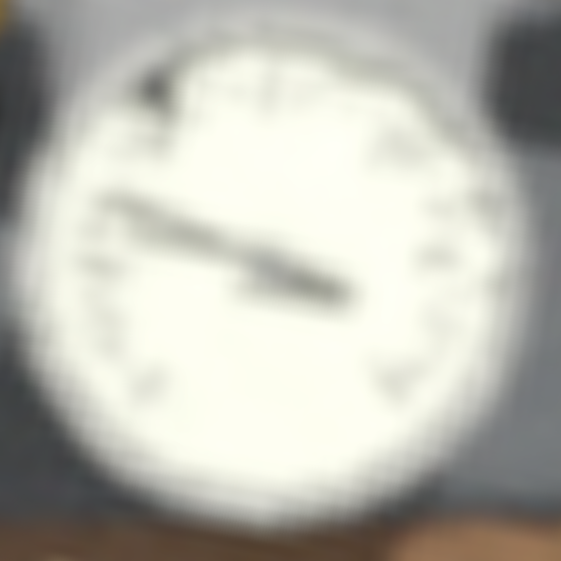

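```bash
python3 -m jog '[{"rx":0,"ry":0,"rz":0,"x":0,"y":0,"z":-0.03,"jaw":-0.3},{"rx":0,"ry":0,"rz":0,"x":0,"y":0,"z":-0.02,"jaw":-0.3},{"rx":0,"ry":0,"rz":0,"x":0,"y":0,"z":0,"jaw":-0.3}]' 60
```

```text
clock: 6.7
tcp_pos: [0.5058, -0.1457, 0.1024]
orientation: [-0.505, -3.101, -0.001]
contact_force: [0.5, 5.4, -0.6]
grip_width: 0.047
gripper_force: 68.5
```

```bash
python3 - <<'E'
from h import *
D=[dial(np.load(f'pics/{n}.npy')) for n in('side0','s1','s4','s5')]
m=np.mean(D,0).astype('f4');c=(271,264)
for r in [(60,120),(80,160),(100,150),(120,170)]: print('n',r,needle(m,c,r),[round(needle(d,c,r)[0],2) for d in D])
for r in range(150,246,12): print('m',r,needle(m,c,(r,r+12),40,75),[round(needle(d,c,(r,r+12),40,75)[0],2) for d in D])
E
```

```text
n (60, 120) (np.float64(19.041950274192285), np.float32(62.086304)) [np.float64(19.09), np.float64(19.0), np.float64(19.13), np.float64(18.94)]
n (80, 160) (np.float64(20.534247682844867), np.float32(55.26113)) [np.float64(20.54), np.float64(20.5), np.float64(20.57), np.float64(20.53)]
n (100, 150) (np.float64(20.293757256486717), np.float32(55.170944)) [np.float64(20.24), np.float64(20.26), np.float64(20.32), np.float64(20.37)]
n (120, 170) (np.float64(21.572061818781286), np.float32(44.678196)) [np.float64(21.58), np.float64(21.54), np.float64(21.57), np.float64(21.6)]
m 150 (np.float64(47.44886853334724), np.float32(17.195652)) [np.float64(47.26), np.float64(47.27), np.float64(47.77), np.float64(47.52)]
m 162 (np.float64(48.55722583446546), np.float32(18.051586)) [np.float64(48.61), np.float64(48.57), np.float64(48.68), np.float64(48.36)]
m 174 (np.float64(55.16207078223103), np.float32(35.810997)) [np.float64(55.12), np.float64(55.09), np.float64(55.23), np.float64(55.21)]
m 186 (np.float64(55.94794198805433), np.float32(69.06523)) [np.float64(55.94), np.float64(55.88), np.float64(56.05), np.float64(55.93)]
m 198 (np.float64(56.320127788226), np.float32(83.29452)) [np.float64(56.38), np.float64(56.25), np.float64(56.41), np.float64(56.23)]
m 210 (np.float64(56.657006314034085), np.float32(65.359634)) [np.float64(56.82), np.float64(56.55), np.float64(56.77), np.float64(56.53)]
m 222 (np.float64(57.67076647101781), np.float32(22.048988)) [np.float64(57.67), np.float64(57.53), np.float64(57.89), np.float64(57.6)]
m 234 (np.float64(67.1467422996137), np.float32(9.050545)) [np.float64(67.29), np.float64(67.28), np.float64(67.08), np.float64(66.98)]
```

```bash
cat >> h.py <<'E'
def fit(d):
    G=255-d.astype('f4').mean(2)
    y,x=np.mgrid[:561,:561];k=np.hypot(x-271,y-264)<150
    w=np.where(k,np.clip(G-60,0,None),0);W=w.sum()
    mx,my=(w*x).sum()/W,(w*y).sum()/W
    C=np.cov(np.vstack([x.ravel(),y.ravel()]),aweights=w.ravel());e=np.linalg.eigh(C)[1][:,1]
    a=np.degrees(np.arctan2(e[1],e[0]))
    return (a+90)%180-90,mx,my,W   # deg, clockwise from 9 o'clock
def meas():
    D=dial(np.mean([grab_frame('side') for _ in range(2)],0).astype('f4'))
    print('fit',np.round(fit(D),2))
    for r in((100,150),(120,170)):print('n',r,np.round(needle(D,(271,264),r),2))
    o=get_obs();M=Ro.from_rotvec(o['orientation']).as_matrix()
    print(o['clock'],'yaw',np.degrees(np.arctan2(M[1,1],M[0,1])).round(2),o['tcp_pos'].round(4),o['contact_force'].round(1),'m',o['moment'].round(2),'q7',o['joints'][6].round(2))
    return D
E
python3 -c "
from h import *
print(fit(np.mean([dial(np.load(f'pics/{n}.npy')) for n in('side0','s1','s4','s5')],0)));meas()"
python3 -m jog '[{"rx":0,"ry":0,"rz":-0.4,"x":0,"y":0,"z":0,"jaw":-0.3},{"rx":0,"ry":0,"rz":-0.8,"x":0,"y":0,"z":0,"jaw":-0.3},{"rx":0,"ry":0,"rz":-0.8,"x":0,"y":0,"z":0,"jaw":-0.3},{"rx":0,"ry":0,"rz":-0.8,"x":0,"y":0,"z":0,"jaw":-0.3},{"rx":0,"ry":0,"rz":-0.8,"x":0,"y":0,"z":0,"jaw":-0.3},{"rx":0,"ry":0,"rz":-0.4,"x":0,"y":0,"z":0,"jaw":-0.3},{"rx":0,"ry":0,"rz":0,"x":0,"y":0,"z":0,"jaw":-0.3}]' 70
python3 -c "
from h import *
meas()"
```

```text
(np.float64(22.133321873308745), np.float64(284.08683302273397), np.float64(275.1156892453603), np.float32(65843.164))
fit [2.20100e+01 2.87290e+02 2.76470e+02 5.99114e+04]
n (100, 150) [20.32 54.78]
n (120, 170) [21.58 44.68]
6.8 yaw 71.52 [ 0.5058 -0.1457  0.1024] [ 0.7  4.8 -1.7] m [ 1.12 -0.2   0.05] q7 1.62
clock: 7.68
tcp_pos: [0.5068, -0.1444, 0.1025]
orientation: [1.532, 2.742, 0.003]
contact_force: [3.8, 8.0, -2.0]
grip_width: 0.0471
gripper_force: 72.2
fit [3.141000e+01 2.623100e+02 2.638800e+02 6.394467e+04]
n (100, 150) [29.93 65.11]
n (120, 170) [30.23 54.04]
7.775 yaw 31.65 [ 0.5068 -0.1444  0.1025] [ 3.3  8.4 -3.1] m [ 1.74 -0.7   0.31] q7 1.03
```

```bash
python3 -m jog '[{"rx":0,"ry":0,"rz":-0.4,"x":0,"y":0,"z":0,"jaw":-0.3},{"rx":0,"ry":0,"rz":-0.8,"x":0,"y":0,"z":0,"jaw":-0.3},{"rx":0,"ry":0,"rz":-0.8,"x":0,"y":0,"z":0,"jaw":-0.3},{"rx":0,"ry":0,"rz":-0.8,"x":0,"y":0,"z":0,"jaw":-0.3},{"rx":0,"ry":0,"rz":-0.8,"x":0,"y":0,"z":0,"jaw":-0.3},{"rx":0,"ry":0,"rz":-0.8,"x":0,"y":0,"z":0,"jaw":-0.3},{"rx":0,"ry":0,"rz":-0.4,"x":0,"y":0,"z":0,"jaw":-0.3},{"rx":0,"ry":0,"rz":0,"x":0,"y":0,"z":0,"jaw":-0.3}]' 70
python3 -c "
from h import *
meas()"
```

```text
clock: 8.78
tcp_pos: [0.5085, -0.1441, 0.1028]
orientation: [2.514, 1.882, 0.006]
contact_force: [7.5, 7.2, -3.0]
grip_width: 0.047
gripper_force: 72.4
fit [4.58100e+01 2.83470e+02 2.82740e+02 5.63033e+04]
n (100, 150) [44.78 57.96]
n (120, 170) [45.11 55.11]
8.875 yaw -16.3 [ 0.5085 -0.1441  0.1028] [ 6.8  8.3 -4.3] m [ 1.79 -1.51  0.32] q7 0.34
```

```bash
python3 -m jog '[{"rx":0,"ry":0,"rz":-0.4,"x":0.03,"y":0.03,"z":0,"jaw":-0.3},{"rx":0,"ry":0,"rz":-0.8,"x":0.02,"y":0.02,"z":0,"jaw":-0.3},{"rx":0,"ry":0,"rz":-0.8,"x":0,"y":0,"z":0,"jaw":-0.3},{"rx":0,"ry":0,"rz":-0.8,"x":0,"y":0,"z":0,"jaw":-0.3},{"rx":0,"ry":0,"rz":-0.3,"x":0,"y":0,"z":0,"jaw":-0.3},{"rx":0,"ry":0,"rz":0,"x":0,"y":0,"z":0,"jaw":-0.3}]' 70
python3 - <<'E'
from h import *
D=meas()
for r in range(162,222,12): print('m',r,np.round(needle(D,(271,264),(r,r+12),42,75),2))
cv2.imwrite('pics/c7.png',cv2.resize(D[40:300,80:340,::-1],(600,600),interpolation=2).clip(0,255).astype('u1'))
E
```

```text
clock: 9.62
tcp_pos: [0.51, -0.144, 0.1029]
orientation: [2.925, 1.14, 0.002]
contact_force: [4.4, -0.6, -2.2]
grip_width: 0.0467
gripper_force: 72.6
fit [   53.68   266.95   265.58 43869.5 ]
n (100, 150) [52.79 59.36]
n (120, 170) [52.38 66.63]
9.725 yaw -47.41 [ 0.5099 -0.144   0.1029] [ 4.7  0.3 -3.1] m [-0.07 -1.1   0.39] q7 -0.09
m 162 [53.37 41.55]
m 174 [54.95 51.88]
m 186 [55.85 72.64]
m 198 [56.3 80.1]
m 210 [56.76 62.26]
```

View pics/c7.png

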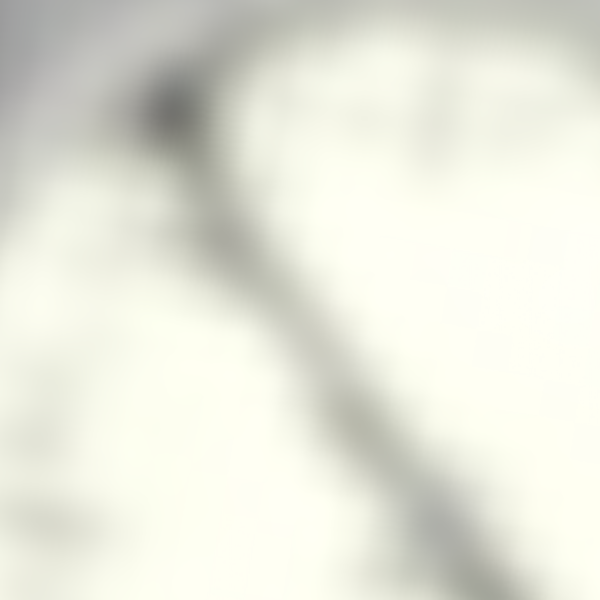

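The needle is about 2.5–3° short of the marker, so the knob needs about 9° more.

```bash
python3 -m jog '[{"rx":0,"ry":0,"rz":-0.3,"x":0,"y":0,"z":0,"jaw":-0.3},{"rx":0,"ry":0,"rz":-0.3,"x":0,"y":0,"z":0,"jaw":-0.3},{"rx":0,"ry":0,"rz":-0.2,"x":0,"y":0,"z":0,"jaw":-0.3},{"rx":0,"ry":0,"rz":0,"x":0,"y":0,"z":0,"jaw":-0.3}]' 70
python3 - <<'E'
from h import *
D=meas();np.save('pics/D8.npy',D)
D0=np.mean([dial(np.load(f'pics/{n}.npy')) for n in('side0','s1','s4','s5')],0).astype('f4')
# per-radius dark centroid angle in current frame and start frame
for r in range(60,230,12): print(r,'now',np.round(needle(D,(271,264),(r,r+12),42,75),1),'start',np.round(needle(D0,(271,264),(r,r+12),5,40),1),'mk',np.round(needle(D0,(271,264),(r,r+12),45,75),1))
E
```

```text
clock: 10.22
tcp_pos: [0.5101, -0.1442, 0.1029]
orientation: [2.997, 0.932, 0.003]
contact_force: [6.9, -1.1, -3.1]
grip_width: 0.0476
gripper_force: 72.5
fit [   57.08   278.43   282.63 39306.66]
n (100, 150) [56.02 54.54]
n (120, 170) [55.6 62.6]
10.325 yaw -55.44 [ 0.5101 -0.1442  0.1029] [ 6.2 -2.1 -4. ] m [-0.28 -1.38  0.41] q7 -0.2
60 now [52.4 10.9] start [19.7 13.3] mk [45.9  3.5]
72 now [55.9 13.6] start [19.7 19.3] mk [46.1  1.4]
84 now [56.6 19. ] start [19.3 24.3] mk [45.8  0.6]
96 now [56.8 24.4] start [18.7 24.6] mk [70.3  0.1]
108 now [56.4 29.2] start [18.1 21.3] mk [45.8  0.5]
120 now [55.9 34.5] start [19.8 18.9] mk [46.2  0.8]
132 now [55.7 38.6] start [21.5 24.8] mk [46.5  4.5]
144 now [55.6 42.4] start [21.8 33.2] mk [46.8 13.5]
156 now [55.3 42.1] start [21.9 33. ] mk [48.1 21.2]
168 now [55.5 48.5] start [20.9 22.2] mk [54.2 19.9]
180 now [55.9 69.6] start [19.9 10.9] mk [55.7 51.4]
192 now [56.2 78.8] start [10.3  4.2] mk [56.2 69.1]
204 now [56.5 77.1] start [9.3 1.4] mk [56.4 70.4]
216 now [57.1 40.7] start [36.2  3.9] mk [57.1 37.7]
228 now [58.2  6.7] start [26.6  6.9] mk [57.9  5.5]
```

```bash
python3 -m jog '[{"rx":0,"ry":0,"rz":0.3,"x":0,"y":0,"z":-0.015,"jaw":-0.3},{"rx":0,"ry":0,"rz":0.3,"x":0,"y":0,"z":-0.015,"jaw":-0.3},{"rx":0,"ry":0,"rz":0.2,"x":0,"y":0,"z":0,"jaw":-0.3},{"rx":0,"ry":0,"rz":0,"x":0,"y":0,"z":0,"jaw":-0.3}]' 70
python3 -c "
from h import *
meas()"
```

```text
clock: 10.82
tcp_pos: [0.51, -0.144, 0.1013]
orientation: [2.926, 1.139, 0.004]
contact_force: [6.4, -0.9, -0.0]
grip_width: 0.047
gripper_force: 73.1
fit [   57.01   279.04   283.71 38666.39]
n (100, 150) [55.99 54.36]
n (120, 170) [55.51 62.32]
10.925 yaw -47.5 [ 0.5099 -0.144   0.1013] [ 5.4 -0.3  1.9] m [-0.09 -1.17  0.18] q7 -0.09
```

```bash
python3 -m jog '[{"rx":0,"ry":0,"rz":0,"x":0,"y":0,"z":-0.015,"jaw":-0.3},{"rx":0,"ry":0,"rz":0,"x":0,"y":0,"z":-0.015,"jaw":-0.3},{"rx":0,"ry":0,"rz":0,"x":0,"y":0,"z":0,"jaw":-0.3}]' 70
python3 -m jog '[{"rx":0,"ry":0,"rz":0,"x":0,"y":0,"z":-0.02,"jaw":-0.3},{"rx":0,"ry":0,"rz":0,"x":0,"y":0,"z":0,"jaw":-0.3}]' 70
python3 -m jog '[{"rx":0,"ry":0,"rz":0,"x":0,"y":0,"z":-0.02,"jaw":-0.3},{"rx":0,"ry":0,"rz":0,"x":0,"y":0,"z":0,"jaw":-0.3}]' 70
```

```text
clock: 11.3
tcp_pos: [0.51, -0.144, 0.0994]
orientation: [2.926, 1.138, 0.003]
contact_force: [6.5, 0.4, 1.8]
grip_width: 0.0474
gripper_force: 73.1
clock: 11.55
tcp_pos: [0.51, -0.144, 0.0988]
orientation: [2.927, 1.138, 0.004]
contact_force: [4.0, 0.8, 7.8]
grip_width: 0.0472
gripper_force: 73.9
clock: 11.8
tcp_pos: [0.5101, -0.144, 0.0972]
orientation: [2.926, 1.138, 0.004]
contact_force: [5.7, -0.1, 2.9]
grip_width: 0.047
gripper_force: 73.5
```

```bash
python3 -m jog '[{"rx":0,"ry":0,"rz":0,"x":0,"y":0,"z":-0.02,"jaw":-0.3},{"rx":0,"ry":0,"rz":0,"x":0,"y":0,"z":0,"jaw":-0.3}]' 70
python3 -m jog '[{"rx":0,"ry":0,"rz":0,"x":0,"y":0,"z":-0.02,"jaw":-0.3},{"rx":0,"ry":0,"rz":0,"x":0,"y":0,"z":0,"jaw":-0.3}]' 70
python3 -m jog '[{"rx":0,"ry":0,"rz":0,"x":0,"y":0,"z":-0.015,"jaw":-0.3},{"rx":0,"ry":0,"rz":0,"x":0,"y":0,"z":0,"jaw":-0.3}]' 70
python3 -c "
from h import *
meas()"
```

```text
clock: 12.05
tcp_pos: [0.5101, -0.144, 0.0962]
orientation: [2.927, 1.138, 0.004]
contact_force: [3.7, -0.5, 6.6]
grip_width: 0.0473
gripper_force: 73.6
clock: 12.3
tcp_pos: [0.5101, -0.144, 0.0951]
orientation: [2.927, 1.138, 0.004]
contact_force: [4.0, 0.9, 7.9]
grip_width: 0.047
gripper_force: 73.7
clock: 12.55
tcp_pos: [0.5101, -0.144, 0.0943]
orientation: [2.927, 1.138, 0.004]
contact_force: [4.6, 0.2, 9.7]
grip_width: 0.047
gripper_force: 73.7
fit [   57.34   275.73   278.21 39959.35]
n (100, 150) [56.38 57.08]
n (120, 170) [55.84 64.57]
12.65 yaw -47.52 [ 0.5101 -0.144   0.0943] [ 3.9 -0.4  9.5] m [ 0.08 -0.71  0.07] q7 -0.08
```

```bash
python3 -m jog '[{"rx":0,"ry":0,"rz":0,"x":0,"y":0,"z":-0.01,"jaw":-0.3},{"rx":0,"ry":0,"rz":0,"x":0,"y":0,"z":0,"jaw":-0.3}]' 70
python3 -m jog '[{"rx":0,"ry":0,"rz":0,"x":0,"y":0,"z":-0.01,"jaw":-0.3},{"rx":0,"ry":0,"rz":0,"x":0,"y":0,"z":0,"jaw":-0.3}]' 70
```

```text
clock: 12.9
tcp_pos: [0.5101, -0.144, 0.0938]
orientation: [2.927, 1.138, 0.004]
contact_force: [4.6, 0.5, 11.6]
grip_width: 0.0469
gripper_force: 73.9
clock: 13.15
tcp_pos: [0.5102, -0.144, 0.0937]
orientation: [2.928, 1.138, 0.005]
contact_force: [1.3, 1.6, 18.0]
grip_width: 0.0471
gripper_force: 74.6
```

```bash
python3 -m jog '[{"rx":0,"ry":0,"rz":0,"x":0,"y":0,"z":0.01,"jaw":-0.3},{"rx":0,"ry":0,"rz":0,"x":0,"y":0,"z":0,"jaw":0.5},{"rx":0,"ry":0,"rz":0,"x":0,"y":0,"z":0,"jaw":1},{"rx":0,"ry":0,"rz":0,"x":0,"y":0,"z":0,"jaw":1},{"rx":0,"ry":0,"rz":0,"x":0,"y":0,"z":0,"jaw":1},{"rx":0,"ry":0,"rz":0,"x":0,"y":0,"z":0,"jaw":1}]' 40
python3 - <<'E'
from h import *
D=meas()
for r in range(84,216,12): print(r,np.round(needle(D,(271,264),(r,r+12),42,75),1))
b=grab_frame('side');np.save('pics/s9.npy',b)
E
```

```text
clock: 13.9
tcp_pos: [0.5085, -0.1432, 0.0923]
orientation: [-2.928, -1.139, 0.001]
contact_force: [-0.4, -0.7, 0.0]
grip_width: 0.085
gripper_force: 0.0
fit [   57.41   277.82   281.43 38996.6 ]
n (100, 150) [56.41 56.19]
n (120, 170) [55.85 59.97]
14.0 yaw -47.5 [ 0.5086 -0.1432  0.0924] [0.2 1.3 0.3] m [ 0.03  0.01 -0.01] q7 -0.08
84 [56.6 18.6]
96 [56.9 24.1]
108 [56.8 29.3]
120 [56.6 36. ]
132 [56.1 40.1]
144 [55.7 37.7]
156 [55.1 32. ]
168 [55.5 42.7]
180 [55.8 67.6]
192 [56.1 79.4]
204 [56.5 78.4]
```

Needle and marker now agree to within 1°. I'll retreat, then check that the knob is fully home by comparing it with the first picture.

```bash
python3 -m jog '[{"rx":0,"ry":0,"rz":0,"x":0,"y":0,"z":0.2,"jaw":1},{"rx":0,"ry":0,"rz":0,"x":0,"y":0,"z":0.6,"jaw":1},{"rx":0,"ry":0,"rz":0,"x":0,"y":0,"z":0.8,"jaw":1},{"rx":0,"ry":0,"rz":0,"x":0,"y":0,"z":0.8,"jaw":1},{"rx":0,"ry":0,"rz":0,"x":0,"y":0,"z":0.4,"jaw":1},{"rx":0,"ry":0,"rz":0,"x":0,"y":0,"z":0,"jaw":1}]' 40
python3 - <<'E'
from h import *
a=np.load('pics/side0.npy');b=np.load('pics/s5.npy');c=grab_frame('side')
def top(f): # dark/bright row edge above knob near its axis cols
    g=f.astype('f4').mean(2)[150:185,207:213].mean(1);return np.round(g).astype(int)
print(top(a));print(top(b));print(top(c))
A=a.astype('f4').mean(2);C=c.astype('f4').mean(2);B=b.astype('f4').mean(2)
w=(slice(158,186),slice(200,222))
for n,I in(('lifted',B),('now',C)):
  r=cv2.matchTemplate(I[150:194,192:230],A[w],cv2.TM_CCOEFF_NORMED);_,s,_,l=cv2.minMaxLoc(r);print(n,s,np.array(l)-[8,8],r[5:12,8].round(3))
print(get_obs()['tcp_pos'],get_obs()['contact_force'])
E
```

```text
clock: 14.8
tcp_pos: [0.5098, -0.1437, 0.2626]
orientation: [2.927, 1.138, 0.006]
contact_force: [0.8, -0.6, -0.5]
grip_width: 0.0857
gripper_force: 0.0
[101 112 132 141 142 141 139 138 138 137 135 132 127 117 105  81  63  54
  54  53  53  53  52  52  52  52  51  51  51  43  36  34  35  36  33]
[ 99 115 138 146 146 145 143 143 143 141 131 100  61  39  32  31  32  33
  34  32  32  32  32  34  47  52  46  39  38  35  37  36  34  38  35]
[103 115 136 145 146 143 142 141 141 139 137 135 129 120 107  85  64  55
  56  55  55  54  54  54  53  55  52  53  53  47  38  34  36  34  35]
lifted 0.7079339623451233 [ 0 -3] [0.708 0.704 0.678 0.632 0.568 0.493 0.414]
now 0.9966544508934021 [0 0] [0.909 0.95  0.983 0.997 0.981 0.94  0.887]
[ 0.50900478 -0.1431561   0.26115801] [-0.98675112 -0.01219169  0.17497796]
```

The knob's edge profile matches the first picture, so it is fully home. The needle is at the marker and the gripper is clear.

```bash
python3 -c "
from h import *
meas();print(r.hand_in())"
```

```text
fit [   57.24   277.25   280.86 44205.87]
n (100, 150) [56.4  55.27]
n (120, 170) [55.75 58.85]
14.95 yaw -47.49 [ 0.5081 -0.1428  0.2597] [ 0.2  0.6 -0.5] m [ 0.01  0.05 -0.01] q7 -0.29
the job is handed in; nothing more can be done
None
```

The regulator is set and handed in at about 15 s: knob lifted, turned clockwise, needle within about 1° of the marker in the side-camera image, knob pressed fully home (at most 18 N at the wrist), released and clear; no verdict was returned, and I didn't re-check the other bench items.

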